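Tap-centre a leather-hard bowl on the banding wheel

ROBOT

A 6-joint arm with a two-finger parallel gripper is mounted at the origin on the work surface. World frame = base frame: x ahead of the robot, y to its left, z up, the work surface at z = 0. Lengths are in m, angles in rad, forces in N, time in s.
With the tool pointing down it reaches from about 0.275 to 0.875 m from the base axis. Payload 12.5 kg.
Tool frame: the origin (TCP) lies on the centre line of the jaws, within the pads' length; the fingertips stand 19 mm ahead of it and the grasp point (between the pads) is the TCP; y points along the fingers, z is the direction in which the jaws open and shut, and the axes are right-handed (so a half turn about y gives the same grasp; the last joint's range is limited). The gripper opens to 85 mm and grips with 20 to 120 N. Pads are 22 mm wide; open, the fingers measure 114 mm over their backs; the gripper's body (76 mm by 85 mm) begins 54 mm behind the grasp point. The pads swing forward as they close: fully open they stand 13 mm farther back than shut.
Start: joints at [-0.085, 0.351, 1.652, -0, 1.139, -0.085], TCP at [0.55, 0, 0.215] pointing down, gripper open.
Joint ranges: [-2.75, 2.75], [-0.79, 2.1], [0.01, 2.65], [-1.57, 4.71], [0.07, 3.14], [-2.87, 2.87]. Speed limits (rad/s): [2.22, 2.22, 2.79, 3.14, 3.14, 3.14].

INTERFACE

Orientations are given as a unit quaternion [w, x, y, z].
In Python, from station import sensors, camera, job gives the robot as it stands.
- The arm moves only by the tool apply_moves, never from a script. Its argument "series" is a list of rows, each a list of 5 numbers: the shift along the tool's x, y, z in m, then the turn about the tool's y in degrees, then the opening, from 0 (shut) to 1 (fully open). In form: [[x, y, z, turn, claw], ...]. A call has exactly 5 rows; each row is the pose to reach, as a shift and turn from the pose commanded when the call began, along the tool's axes at that moment; what a row does not reach only later rows make up. A row lasts 1/10 s, in which the tool goes at most 50 mm and 8.59 degrees, less where a joint would pass 70% of its speed; a pose out of reach is approached as far as the arm can. A call with a gripper value outside its range is refused whole. The fingers move at their own pace and stop on an object; "force" is the grip in N (left out, the last holds). Time passes only in rows, so rows that repeat a pose let the fingers close, or fill a call up. It gives the time, the measured TCP pose, the force and the opening at its end, in the units of the state.
- sensors.read_state(): the state, without advancing time (a new reading comes with each control period).
- camera(name): name is "scene" or "side" or "wrist"; returns a dict with "frame" (400x640x3 uint8, red, green, blue), "intrinsics" (3x3 intrinsics, pixels), "camera_from_world" (4x4, takes a point from world to camera coordinates). Camera axes: x right, y up, looking along -z (the intrinsics and any distortion apply to the point x, -y, -z); pixel columns grow to the right and rows downward; lengths in m; the calibration is good to about 2 mm. The wrist camera is an equidistant fisheye: a pixel r from the principal point sees the ray r / f radians off the axis. A picture is of the moment at which its call begins. There is no depth.
- job.close_job(): hands the job in, once; it reports no verdict.
The state is a dict: "time_s": time; "qpos": joint angles; "qd": joint speeds; "joint_torque": joint torques, N m; "position": TCP position; "orientation": TCP orientation; "wrist_force": force on the tool from outside, world axes, zero at the start; "torque": the same for the moment, N m; "opening": finger opening in m.
Only numpy, scipy, OpenCV 4.12 (cv2) and the standard library are available. Lean on these libraries where they do the work, as an engineer would, in place of code of your own. Each camera call takes 0.05 s, during which the arm holds its last target.

TASK

The leather-hard bowl sits upside down and off-centre on the banding wheel, waiting for its foot to be trimmed. Tap-centre it: nudge it gently until it is concentric with the wheel to within about half a centimetre, its rim still flat on the wheel and everything at rest. The clay marks easily, so touch it only lightly and do not press it down, tip it or drop it; leave the paddle, the trimming tool and the cup where they lie.

Things in the scene. Friction and masses are not known exactly. Their poses are not given: they have to be found in the camera images.
- bowl_mid (a point): Dark brown bowl of firm unfired clay, rim down on the wheel, 132 mm across, 60 mm high; point on its axis half-way up (30 mm above the wheel's face), z upright. Wall radius 66 mm at the face, 65.5 at 10 mm up, 63 at 22, 57 at 34, 47 at 43, 35 at 49. 0.3 to 0.5 kg; slides at a steady push of 1.5 to 4 N. More than 12 N from a finger or gripper (both sides of a grip added) marks it.
- bowl_foot (a point): Centre of the top of the upturned bowl: its untrimmed foot, a plain disc 62 mm across and 10 mm thick, its top 60 mm above the wheel's face.
- wheel_centre (a point): Centre of the banding wheel's flat round grey metal face, on its axis, at the height of the face (75 mm above the bench), z upright. The face is 250 mm across, 12 mm thick, with turned concentric rings of radius 22, 40, 58, 76, 94 and 112 mm. The cast foot below is 170 mm across and does not move.
- wheel_head (a joint): Angle of the wheel's face about its upright axis, rad, anticlockwise from above, no stops. It runs freely on its bearing (about 0.03 N m of drag): a push on the bowl that does not point at the axis turns the wheel rather than bringing the bowl to the centre.
- paddle_mid (a point): Bystander: a flat wooden clay paddle lying on the bench beside the wheel, 277 mm long, 62 mm wide, 14 mm thick; point near the middle of its length, half-way up.
- trimmer_mid (a point): Bystander: a trimming tool lying on the bench beyond the wheel, wooden handle 130 mm long with a wire loop, 200 mm in all, 12 mm thick; middle of its handle.
- cup_mid (a point): Bystander: an open clay cup standing on the bench beside the wheel, 84 mm across, 90 mm high; on its axis, half-way up.
Mind the look-alikes: they are no part of the job. What is shaped like the part that bears bowl_mid but turquoise or yellow is not meant.

How it is judged:
By the outcome, as a careful person would: the job done as asked, in the order asked, and still so for the second after the job is handed in, with the robot touching nothing.
It also fails if it takes over 58 s, if anything falls off the work surface, if the arm or the gripper's body presses on something with over 40 N, if the wrist force passes 120 N, or if a joint passes its speed limit or range.

## Working session

There is one attempt and no reset: what is moved stays moved. The work goes in short steps, Python scripts to look and compute and a tool call to move; the robot and the scene stay as the last step left them, time stands still between calls to the robot, and variables do not carry over. Pictures are saved under pics/ and viewed, and the job is handed in when it is done.

Besides the shell and the picture viewer there is one more tool, called after "Emit:" as a command line: name --pt "numbers of a row" for each row, then --argument value for the rest. apply_moves: Moves the arm, as the interface text tells. Its arguments: {"type":"object","properties":{"series":{"type":"array","items":{"type":"array","items":{"type":"number"}}},"force":{"type":"number"}},"required":["series"]}

```bash
mkdir -p pics; ls; python3 - <<'E'
from station import sensors,camera
import cv2,numpy as np,pickle
s=sensors.read_state();print(s)
for n in ["scene","side","wrist"]:
    d=camera(n);cv2.imwrite(f"pics/{n}0.png",d["frame"][:,:,::-1]);print(n,d["intrinsics"],d["camera_from_world"])
    pickle.dump(d,open(f"{n}0.pkl","wb"))
E
```

```text
pics
{'time_s': 0.0, 'qpos': array([-8.46151773e-02,  3.51285293e-01,  1.65242473e+00,  1.35786853e-05,
        1.13911444e+00, -8.45593763e-02]), 'qd': array([-0.00090523, -0.00175299, -0.00217056,  0.00015036, -0.00095949,
        0.00107947]), 'joint_torque': array([ 1.33101348e-03, -5.06107914e+01, -2.91406649e+01,  6.01447425e-06,
        4.57781483e-03,  4.96419239e-05]), 'position': array([5.49644589e-01, 5.08486188e-05, 2.14831328e-01]), 'orientation': array([ 0.49970703, -0.50026203,  0.50035096, -0.4996796 ]), 'wrist_force': array([ 0.36103386, -0.50066475, -0.62341255]), 'torque': array([-0.04602937, -0.0067687 , -0.0138808 ]), 'opening': 0.08540288649758716}
scene [[484.29256047   0.         313.14142385]
 [  0.         484.29256047 194.12641383]
 [  0.           0.           1.        ]] [[ 0.0763783   0.9968442   0.02163319 -0.05885287]
 [-0.58211884  0.02696599  0.81265644  0.23027358]
 [ 0.8095085  -0.0746624   0.58234141 -1.83156329]
 [ 0.          0.          0.          1.        ]]
side [[361.08417863   0.         313.63795681]
 [  0.         361.08417863 198.1311454 ]
 [  0.           0.           1.        ]] [[ 0.96046683 -0.27771013 -0.01950794 -0.52453885]
 [ 0.22324244  0.72643153  0.64996927 -0.18356596]
 [-0.16633186 -0.62862892  0.75971007 -0.9406389 ]
 [ 0.          0.          0.          1.        ]]
wrist [[309.70691629   0.         320.79977012]
 [  0.         309.70691629 194.81113086]
 [  0.           0.           1.        ]] [[ 9.99999540e-01 -4.54751912e-04 -8.44134738e-04 -5.48558462e-01]
 [ 1.98222774e-04  9.59406314e-01 -2.82027456e-01  3.67719587e-02]
 [ 9.38120722e-04  2.82027159e-01  9.59405963e-01 -3.78739512e-01]
 [ 0.00000000e+00  0.00000000e+00  0.00000000e+00  1.00000000e+00]]
```

View pics/scene0.png

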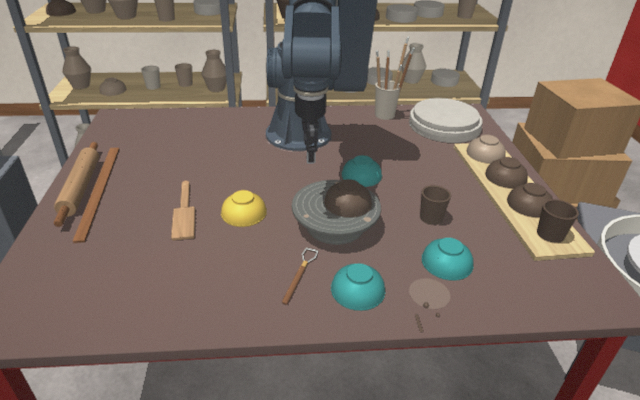

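View pics/side0.png

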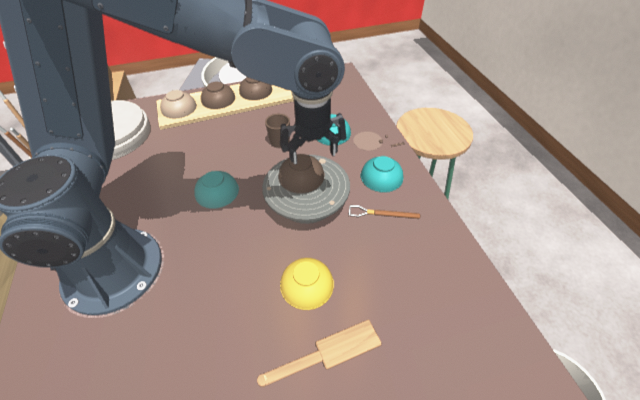

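View pics/wrist0.png

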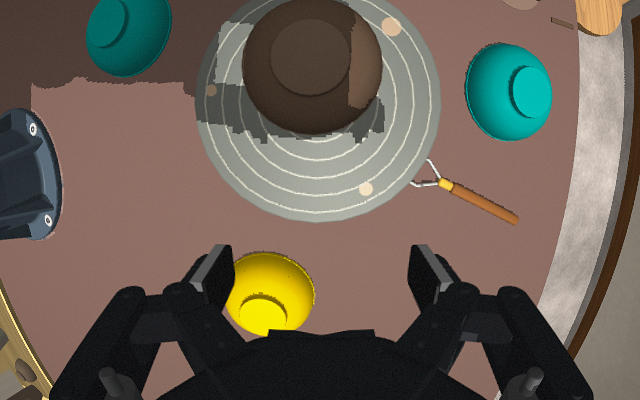

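The bowl sits off-centre on the wheel, with its foot at about (310,57) in the wrist view. The wheel rings are visible there too. Next I'll measure both.

```bash
cat > h.py <<'E'
import numpy as np,cv2
from scipy.optimize import least_squares
def cast(d,uv,z,fish=False):
    K=d["intrinsics"];T=d["camera_from_world"];R=T[:3,:3];t=T[:3,3]
    uv=np.atleast_2d(uv).astype(float)
    x=(uv[:,0]-K[0,2])/K[0,0];y=(uv[:,1]-K[1,2])/K[1,1]
    if fish:
        r=np.hypot(x,y)+1e-9;s=np.sin(r)/r
        v=np.stack([x*s,-y*s,-np.cos(r)],1)
    else: v=np.stack([x,-y,-np.ones_like(x)],1)
    w=v@R;c=-R.T@t
    k=(z-c[2])/w[:,2]
    return c+w*k[:,None]
def proj(d,P,fish=False):
    K=d["intrinsics"];T=d["camera_from_world"];p=np.atleast_2d(P)@T[:3,:3].T+T[:3,3]
    a,b,c=p[:,0],-p[:,1],-p[:,2]
    if fish:
        h=np.hypot(a,b)+1e-12;th=np.arctan2(h,c);a,b=a/h*th,b/h*th
    else:a,b=a/c,b/c
    return np.stack([a*K[0,0]+K[0,2],b*K[1,1]+K[1,2]],1)
def circ(P,r=None):
    c0=np.r_[P[:,:2].mean(0),r or .05]
    f=lambda q:np.hypot(P[:,0]-q[0],P[:,1]-q[1])-(r or q[2])
    s=least_squares(f,c0,loss="soft_l1",f_scale=.001);return s.x,np.std(s.fun)
RR=np.array([22,40,58,76,94,112])/1000
def rings(d,fish,c0,plane=.075,show=None):
    """concentric ring fit: thin bright lines"""
    g=cv2.cvtColor(d["frame"],cv2.COLOR_RGB2GRAY)
    th=cv2.morphologyEx(g,cv2.MORPH_TOPHAT,np.ones((5,5),np.uint8))
    v,u=np.nonzero(th>22)
    P=cast(d,np.stack([u,v],1),plane,fish)[:,:2]
    c=np.array(c0[:2],float)
    for tol in [.007,.005,.003,.003]:
        r=np.hypot(*(P-c).T);i=np.argmin(abs(r[:,None]-RR),1);e=abs(r-RR[i]);m=e<tol
        s=least_squares(lambda q:np.hypot(*(P[m]-q).T)-RR[i][m],c,loss="soft_l1",f_scale=.001);c=s.x
    return c,m.sum(),np.std(s.fun)
E
python3 - <<'E'
import pickle
from h import *
for n,f in [("wrist",1),("scene",0),("side",0)]:
    d=pickle.load(open(n+"0.pkl","rb"));T=d["camera_from_world"];print(n,"cam",-T[:3,:3].T@T[:3,3])
    pts={"wrist":[[310,57],[318,97],[441,95],[195,95]],"scene":[[348,189],[337,208]],"side":[[302,163],[307,188]]}[n]
    print(cast(d,pts,.135,f)[0].round(4),cast(d,pts,.075,f)[1:].round(4))
    h=cv2.cvtColor(d["frame"],cv2.COLOR_RGB2HSV)
d=pickle.load(open("wrist0.pkl","rb"))
print(d["frame"][50,250:390:6],)
im=cv2.resize(d["frame"][:230,180:460],None,fx=2.8,fy=2.6)
cv2.imwrite("pics/w0z.png",im[:,:,::-1])
E
```

```text
wrist cam [0.54890622 0.07128612 0.37327259]
[0.5406 0.1096 0.135 ] [[0.546  0.0802 0.075 ]
 [0.6683 0.0871 0.075 ]
 [0.4228 0.0877 0.075 ]]
scene cam [ 1.62120772 -0.08429133  0.88073501]
[0.5653 0.1069 0.135 ] [[0.5696 0.0796 0.075 ]]
side cam [ 0.38832365 -0.60363447  0.8236924 ]
[0.5438 0.0973 0.135 ] [[0.5448 0.0572 0.075 ]]
[[ 65  51  44]
 [ 64  50  40]
 [ 66  53  43]
 [ 66  49  39]
 [ 75  63  51]
 [ 77  63  51]
 [ 76  62  53]
 [ 78  61  54]
 [ 79  68  58]
 [ 77  61  52]
 [ 77  60  50]
 [ 80  66  55]
 [ 77  65  51]
 [ 78  64  53]
 [ 79  64  53]
 [ 75  63  53]
 [ 79  65  54]
 [108  83  65]
 [105  82  66]
 [106  85  65]
 [100  76  61]
 [ 91  71  55]
 [144 147 137]
 [141 142 136]]
```

View pics/w0z.png

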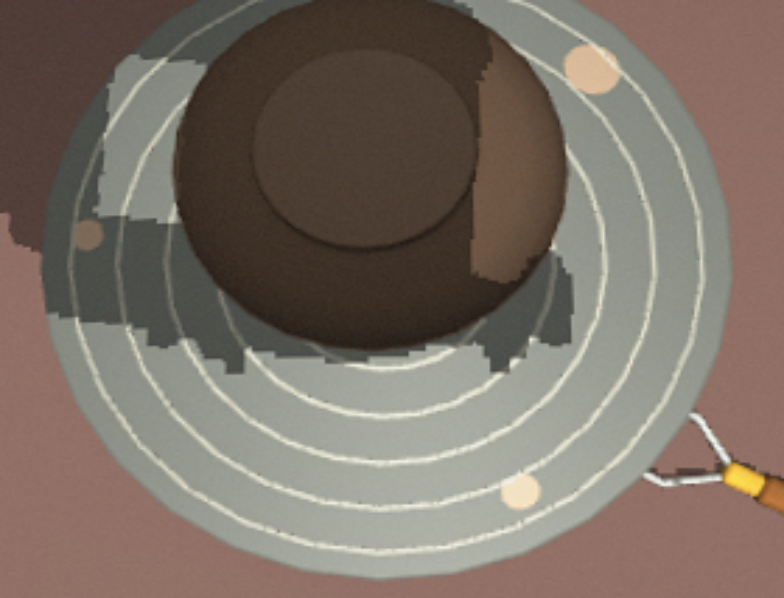

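The zoomed wrist view shows the foot disc as a slightly lighter ellipse and all the rings clearly, so I'll fit both.

```bash
cat >> h.py <<'E'
def brown(d):
    f=d["frame"].astype(int);r,g,b=f[...,0],f[...,1],f[...,2]
    m=((r-b>8)&(r<135)&(r-b<60)).astype(np.uint8)
    return m
E
python3 - <<'E'
import pickle
from h import *
d=pickle.load(open("wrist0.pkl","rb"))
print("rings wrist",rings(d,1,[.546,.08]))
# foot edge: pick from zoomed image (zoom px ->image)
z=np.array([[253,150],[475,150],[362,48],[366,247],[285,80],[440,76],[287,218],[447,215]])
uv=z/[2.8,2.6]+[180,0]-0.3
print("foot",circ(cast(d,uv,.135,1)),circ(cast(d,uv,.135,1),.031))
# bowl silhouette at rim: bottom point
s=pickle.load(open("scene0.pkl","rb"));t=pickle.load(open("side0.pkl","rb"))
for n,q,c in (("scene",s,[.56,.08]),("side",t,[.546,.07])):
    print(n,rings(q,0,c))
    p=proj(q,[[.546,.08,.075]])[0].astype(int);a=q["frame"][p[1]-70:p[1]+60,p[0]-70:p[0]+70]
    print(p);cv2.imwrite(f"pics/{n}0z.png",cv2.resize(a,None,fx=4.5,fy=4.5,interpolation=cv2.INTER_CUBIC)[:,:,::-1])
E
```

```text
rings wrist (array([0.54508969, 0.07742415]), np.int64(3298), np.float64(0.0007194080408043561))
foot (array([0.54036631, 0.11048771, 0.03015068]), np.float64(0.0002580003414438416)) (array([0.54039546, 0.11051356, 0.031     ]), np.float64(0.00025912362675923457))
scene (array([0.55315413, 0.07844045]), np.int64(32), np.float64(0.001400589251671945))
[336 202]
side (array([0.5456374 , 0.07505438]), np.int64(219), np.float64(0.0011209669188441726))
[305 182]
```

View pics/scene0z.png

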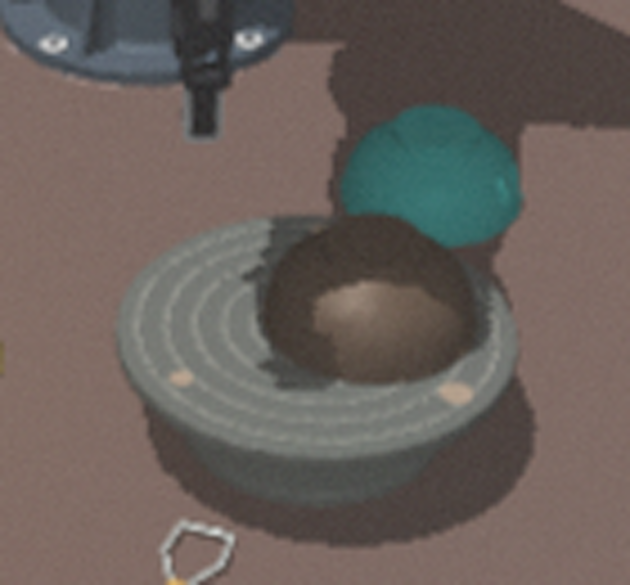

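View pics/side0z.png

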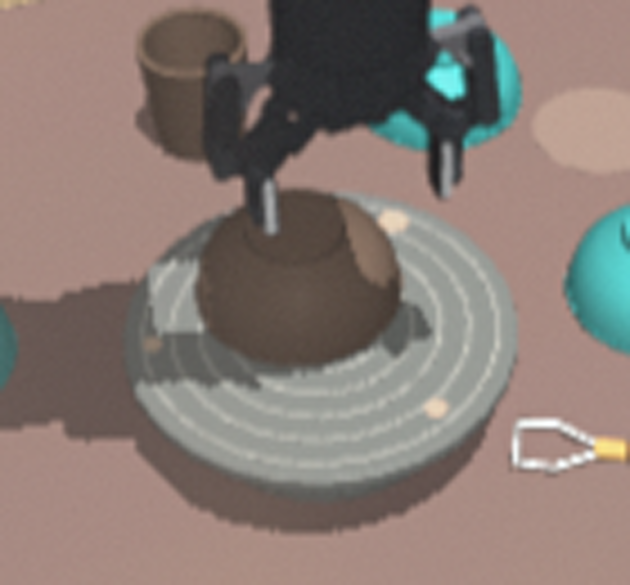

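```bash
python3 - <<'E'
import pickle
from h import *
s=pickle.load(open("scene0.pkl","rb"));t=pickle.load(open("side0.pkl","rb"))
# cup top centre side: zoom (192,38)/4.5 + (235,112)
print("cup top side",cast(t,[[192/4.5+235,38/4.5+112]],.09)," scene",cast(s,[[435,193]],.09))
print("cup base scene",cast(s,[[432,217]],.01))
E
```

```text
cup top side [[0.52923801 0.3611845  0.09      ]]  scene [[0.53256066 0.36340003 0.09      ]]
cup base scene [[0.54127682 0.36569778 0.01      ]]
```

Emit:
apply_moves --pt "-0.03 0 -0.003 -2 1" --pt "-0.07 0 -0.008 -4 1" --pt "-0.12 0 -0.013 -6 1" --pt "-0.165 0 -0.018 -8 1" --pt "-0.19 0 -0.021 -8 1"

```text
time_s: 0.65
position: [0.5281, 0.1929, 0.2152]
orientation: [-0.534, 0.534, -0.463, 0.463]
wrist_force: [0.7, 0.5, -0.2]
opening: 0.0857
```

Emit:
apply_moves --pt "0 0.01 0 0 1" --pt "0 0.03 0 0 1" --pt "0 0.05 0 0 1" --pt "0 0.07 0 0 1" --pt "0 0.08 0 0 1"

```text
time_s: 1.15
position: [0.5282, 0.189, 0.1333]
orientation: [-0.533, 0.534, -0.465, 0.464]
wrist_force: [0.0, 0.0, 0.4]
opening: 0.0854
```

```bash
cat > look.py <<'E'
import sys,pickle
from station import sensors,camera
from h import *
tag=sys.argv[1]
s=sensors.read_state();print(s["time_s"],s["position"].round(4),s["wrist_force"].round(2),s["opening"])
for n in sys.argv[2:]:
    d=camera(n);pickle.dump(d,open(f"{n}{tag}.pkl","wb"))
    f=d["frame"]
    if n!="wrist":
        p=proj(d,[[.545,.077,.1]])[0].astype(int);f=f[max(p[1]-65,0):p[1]+65,p[0]-85:p[0]+85];print(n,"crop origin",p[0]-85,max(p[1]-65,0),"x4.5")
        f=cv2.resize(f,None,fx=4.5,fy=4.5,interpolation=cv2.INTER_CUBIC)
    cv2.imwrite(f"pics/{n}{tag}.png",f[:,:,::-1])
E
python3 look.py 1 wrist side scene
```

```text
1.15 [0.5282 0.189  0.1333] [0.05 0.01 0.43] 0.08537620443811854
side crop origin 219 111 x4.5
scene crop origin 250 130 x4.5
```

View pics/side1.png

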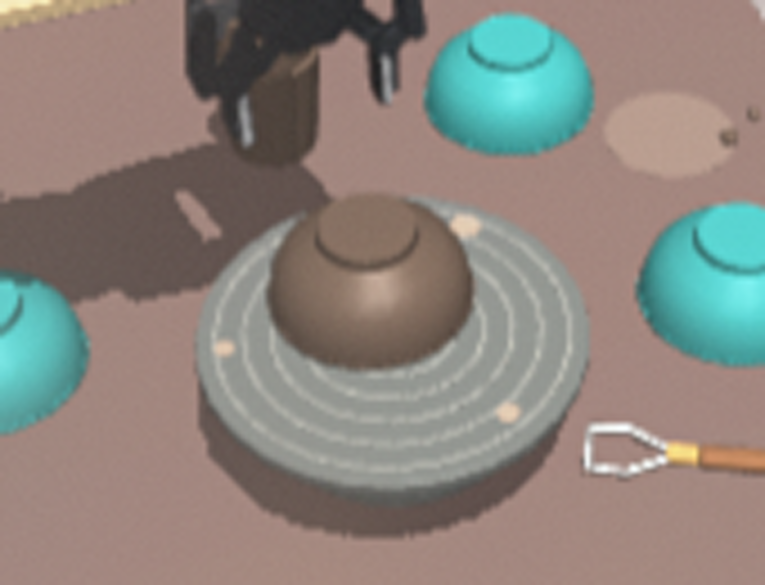

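View pics/scene1.png

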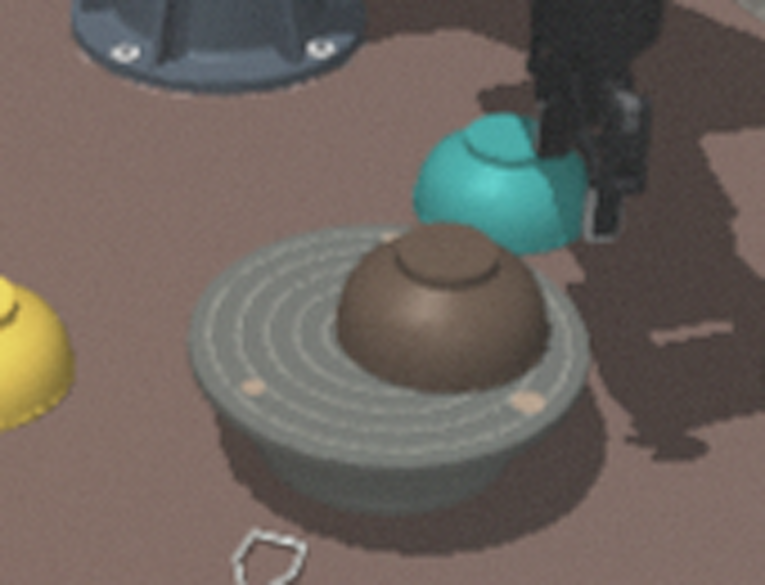

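View pics/wrist1.png

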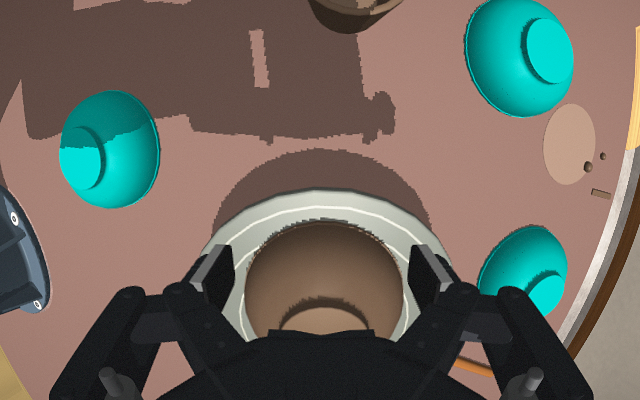

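Both outer views now show the wheel and bowl unobstructed, and the pads hang clear of the bowl at about y=0.19. I'll cross-check the offset using the lower rim arc.

```bash
cat >> h.py <<'E'
def rimfit(d,guess,fish=False,span=40,z=.076,r=.066,thr=14):
    """near rim arc: walk down each image column across the bowl to brown->grey edge, cast on rim plane, circle r known"""
    f=cv2.GaussianBlur(d["frame"],(3,3),0).astype(int);dif=f[...,0]-f[...,2]
    C=-d["camera_from_world"][:3,:3].T@d["camera_from_world"][:3,3]
    g=np.array([guess[0],guess[1],z]);dirn=(C-g)[:2];a0=np.arctan2(dirn[1],dirn[0]);P=[]
    for a in a0+np.radians(np.linspace(-span,span,41)):
        rr=np.linspace(.045,.085,81)
        W=g+np.stack([rr*np.cos(a),rr*np.sin(a),0*rr],1)
        uv=proj(d,W,fish).astype(np.float32)
        v=cv2.remap(dif.astype(np.float32),uv[None,:,0].copy(),uv[None,:,1].copy(),cv2.INTER_LINEAR)[0]
        k=np.argmax(v<thr)
        if k>0 : P.append(W[k])
    P=np.array(P);return circ(P,r)[0][:2],circ(P,r)[1],len(P)
E
python3 - <<'E'
import pickle
from h import *
for n in("scene","side"):
    d=pickle.load(open(n+"1.pkl","rb"))
    g=[.54,.11]
    for _ in range(3): q=rimfit(d,g);g=q[0]
    c=rings(d,0,[.546,.077]);print(n,"rim",q,"wheel",c,"off",q[0]-c[0])
E
```

```text
scene rim (array([0.54292876, 0.11131245]), np.float64(0.0005226830129422744), 41) wheel (array([0.55004103, 0.07941892]), np.int64(39), np.float64(0.0013614047783580777)) off [-0.00711226  0.03189353]
side rim (array([0.54165314, 0.1075386 ]), np.float64(0.00033879339742732385), 41) wheel (array([0.54584177, 0.07534075]), np.int64(222), np.float64(0.001021300744707726)) off [-0.00418863  0.03219785]
```

```bash
python3 - <<'E'
import pickle
from h import *
s=pickle.load(open("scene1.pkl","rb"));t=pickle.load(open("side1.pkl","rb"))
for z in(.11,.115,.12,.125,.13): print(z,((proj(s,[[.571,.195,z]])[0]-[250,130])*4.5).round(),((proj(t,[[.571,.195,z],[.486,.183,z]])-[219,111])*4.5).round().tolist())
E
```

```text
0.11 [584. 301.] [[377.0, 155.0], [255.0, 192.0]]
0.115 [585. 294.] [[377.0, 149.0], [254.0, 187.0]]
0.12 [586. 287.] [[376.0, 143.0], [253.0, 181.0]]
0.125 [586. 281.] [[376.0, 137.0], [253.0, 175.0]]
0.13 [587. 274.] [[376.0, 131.0], [252.0, 169.0]]
```

```bash
python3 - <<'E'
import pickle
from h import *
s=pickle.load(open("scene0.pkl","rb"));t=pickle.load(open("side0.pkl","rb"))
def tri(a,b):
    A=[];B=[]
    for d,uv in((s,a),(t,b)):
        p=cast(d,[uv],0)[0];C=-d["camera_from_world"][:3,:3].T@d["camera_from_world"][:3,3];v=(p-C)/np.linalg.norm(p-C);M=np.eye(3)-np.outer(v,v);A.append(M);B.append(M@C)
    return np.linalg.solve(sum(A),sum(B)), 
print(proj(s,[[.5925,0,.196],[.5925,0,.21]]),proj(t,[[.5925,0,.196],[.5925,0,.21],[.5075,0,.196]]))
# scene0 tip: zoom (203,137)/4.5+(266,132)
print(tri([203/4.5+266,137/4.5+132],[445/4.5+235,198/4.5+112]))
E
python3 - <<'E'
import cv2
a=cv2.imread("pics/scene1.png");cv2.imwrite("pics/s1z.png",cv2.resize(a[60:300,480:720],None,fx=2.4,fy=2.4))
E
```

```text
[[309.47980935 176.65730649]
 [309.5748152  172.06057867]] [[330.15088337 167.26672493]
 [330.23843439 163.15829885]
 [296.77148243 174.58902154]]
(array([ 5.98304809e-01, -5.37530960e-04,  2.38207572e-01]),)
```

View pics/s1z.png

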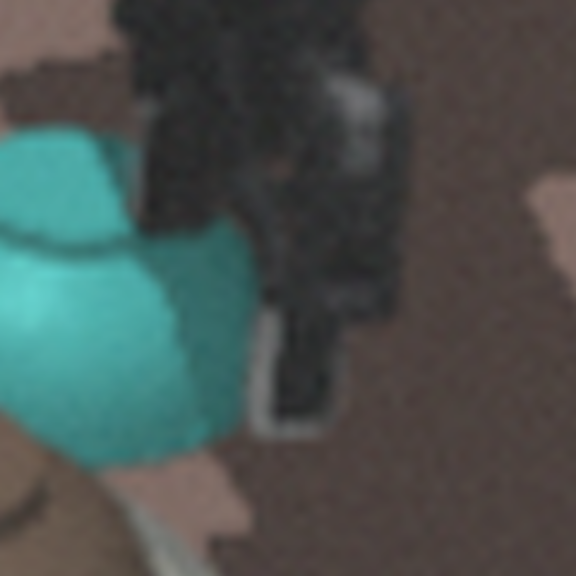

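The tips triangulate about 20 mm higher than the tool data suggest. Before lowering, I'll half-close the fingers, which makes them longer, and measure the tip and body heights by eye.

Emit:
apply_moves --pt "0 0 0 0 0.4" --pt "0 0 0 0 0.4" --pt "0 0 0 0 0.4" --pt "0 0 0 0 0.4" --pt "0 0 0 0 0.4" --force 20

```text
time_s: 1.8
position: [0.529, 0.19, 0.1356]
orientation: [0.534, -0.534, 0.464, -0.464]
wrist_force: [-0.2, -0.3, 0.2]
opening: 0.0338
```

```bash
python3 look.py 2 wrist side scene; python3 - <<'E'
import pickle,cv2
for n,(x,y) in {"side":(215,50),"scene":(320,70)}.items():
    d=pickle.load(open(f"{n}2.pkl","rb"))
    cv2.imwrite(f"pics/{n}2z.png",cv2.resize(d["frame"][y:y+120,x:x+120],None,fx=5,fy=5,interpolation=cv2.INTER_CUBIC)[:,:,::-1])
E
```

```text
1.8 [0.529  0.19   0.1356] [-0.17 -0.32  0.19] 0.033809762392809126
side crop origin 219 111 x4.5
scene crop origin 250 130 x4.5
```

View pics/side2z.png

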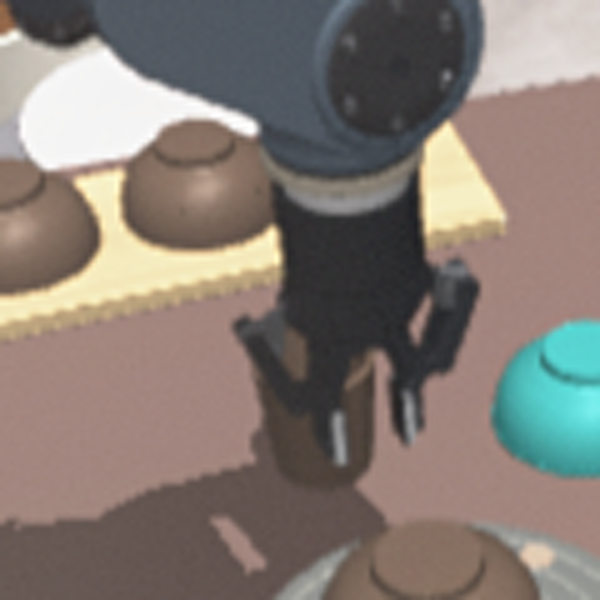

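View pics/scene2z.png

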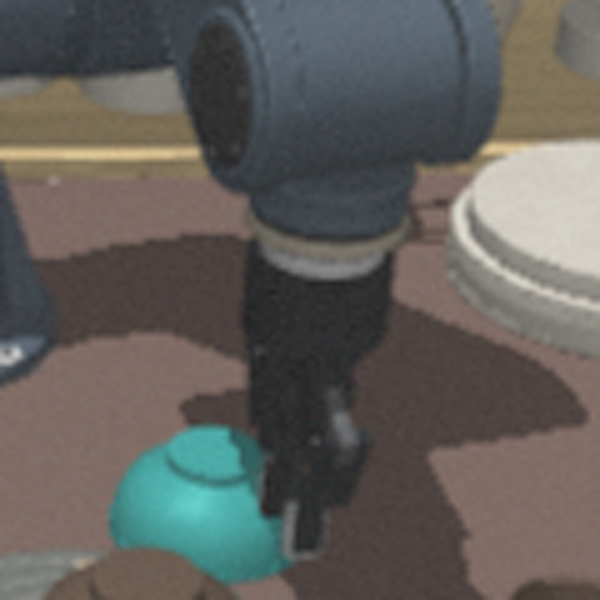

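View pics/wrist2.png

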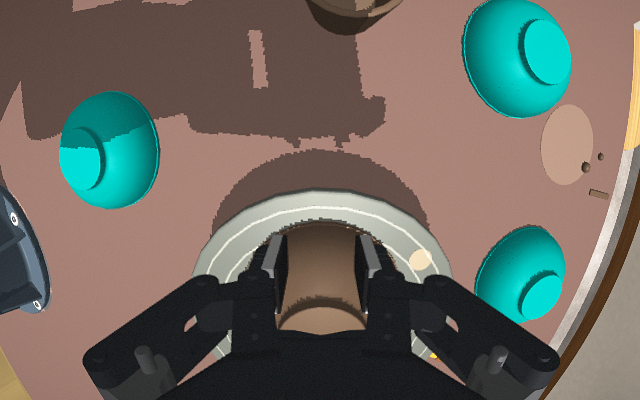

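```bash
python3 - <<'E'
import pickle
from h import *
s=pickle.load(open("scene2.pkl","rb"));t=pickle.load(open("side2.pkl","rb"))
def tri(a,b):
    A=[];B=[]
    for d,uv in((s,a),(t,b)):
        p=cast(d,[uv],0)[0];C=-d["camera_from_world"][:3,:3].T@d["camera_from_world"][:3,3];v=(p-C)/np.linalg.norm(p-C);M=np.eye(3)-np.outer(v,v);A.append(M);B.append(M@C)
    return np.linalg.solve(sum(A),sum(B)).round(4)
print("tip",tri([320+61,70+111],[215+81.4,50+89]))
print("flange ring bottom centre",tri([320+326/5,70+275/5],[215+350/5,50+210/5]))
w=pickle.load(open("wrist2.pkl","rb"));T=w["camera_from_world"];print("wcam",-T[:3,:3].T@T[:3,3])
for z in(.19,.2,.21,.22):print(z,((proj(t,[[.524,.152,z],[.534,.228,z]])-[215,50])*5).round().tolist(),((proj(s,[[.571,.19,z]])-[320,70])*5).round().tolist())
# wrist rays on tip of pads
print(cast(w,[[265,275],[378,275],[365,230],[285,230]],.14,True))
E
```

```text
tip [0.5512 0.1955 0.1445]
flange ring bottom centre [0.5308 0.1945 0.3042]
wcam [0.51807472 0.26060238 0.29394645]
0.19 [[369.0, 432.0], [355.0, 346.0]] [[305.0, 511.0]]
0.2 [[368.0, 418.0], [354.0, 332.0]] [[307.0, 495.0]]
0.21 [[367.0, 403.0], [352.0, 317.0]] [[309.0, 479.0]]
0.22 [[365.0, 388.0], [351.0, 302.0]] [[311.0, 463.0]]
[[0.49902522 0.16312541 0.14      ]
 [0.56416439 0.17220441 0.14      ]
 [0.55092518 0.19940834 0.14      ]
 [0.50800274 0.19345103 0.14      ]]
```

Emit:
apply_moves --pt "-0.01 0 0 0 0.4" --pt "-0.015 0.008 0 0 0.4" --pt "-0.015 0.018 0 0 0.4" --pt "-0.015 0.026 0 0 0.4" --pt "-0.015 0.03 0 0 0.4"

```text
time_s: 2.45
position: [0.5263, 0.2047, 0.1039]
orientation: [-0.533, 0.534, -0.464, 0.464]
wrist_force: [-0.3, -0.0, 0.3]
opening: 0.0341
```

```bash
python3 look.py 3 side scene
```

```text
2.45 [0.5263 0.2047 0.1039] [-0.28 -0.03  0.3 ] 0.03413253706870173
side crop origin 219 111 x4.5
scene crop origin 250 130 x4.5
```

View pics/side3.png

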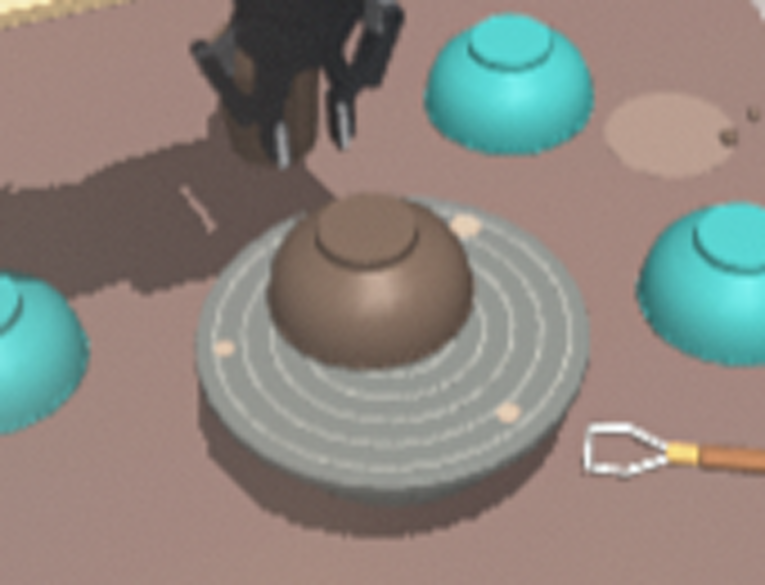

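View pics/scene3.png

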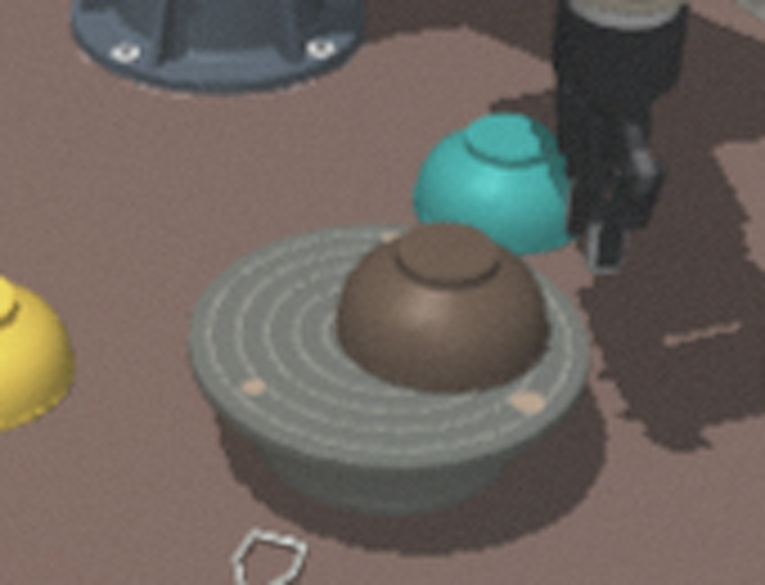

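```bash
cat >> h.py <<'E'
def tri(s,t,a,b):
    A=[];B=[]
    for d,uv in((s,a),(t,b)):
        p=cast(d,[uv],0)[0];C=-d["camera_from_world"][:3,:3].T@d["camera_from_world"][:3,3];v=(p-C)/np.linalg.norm(p-C);M=np.eye(3)-np.outer(v,v);A.append(M);B.append(M@C)
    p=np.linalg.solve(sum(A),sum(B)).round(4);return p,proj(s,[p])-a,proj(t,[p])-b
E
python3 - <<'E'
import pickle
from h import *
s=pickle.load(open("scene3.pkl","rb"));t=pickle.load(open("side3.pkl","rb"))
print(tri(s,t,[250+605/4.5,130+270/4.5],[219+343/4.5,111+147/4.5]))
E
```

```text
(array([0.5499, 0.2093, 0.1143]), array([[-0.85752356,  0.97255554]]), array([[-0.60772024, -1.04021329]]))
```

Emit:
apply_moves --pt "0 0.002 0 0 0.4" --pt "0 0.004 0 0 0.4" --pt "0 0.006 0 0 0.4" --pt "0 0.008 0 0 0.4" --pt "0 0.008 0 0 0.4"

```text
time_s: 3.05
position: [0.5268, 0.2048, 0.0972]
orientation: [-0.534, 0.534, -0.464, 0.464]
wrist_force: [0.1, 0.9, -0.4]
opening: 0.034
```

Emit:
apply_moves --pt "0 0.002 0 0 0.4" --pt "0 0.004 0 0 0.4" --pt "0 0.006 0 0 0.4" --pt "0 0.006 0 0 0.4" --pt "0 0.006 0 0 0.4"

```text
time_s: 3.55
position: [0.5269, 0.2049, 0.0914]
orientation: [-0.534, 0.534, -0.464, 0.464]
wrist_force: [0.5, 0.1, -0.6]
opening: 0.0341
```

```bash
python3 look.py 4 side scene wrist
```

```text
3.55 [0.5269 0.2049 0.0914] [ 0.54  0.1  -0.57] 0.034113677854586126
side crop origin 219 111 x4.5
scene crop origin 250 130 x4.5
```

View pics/side4.png

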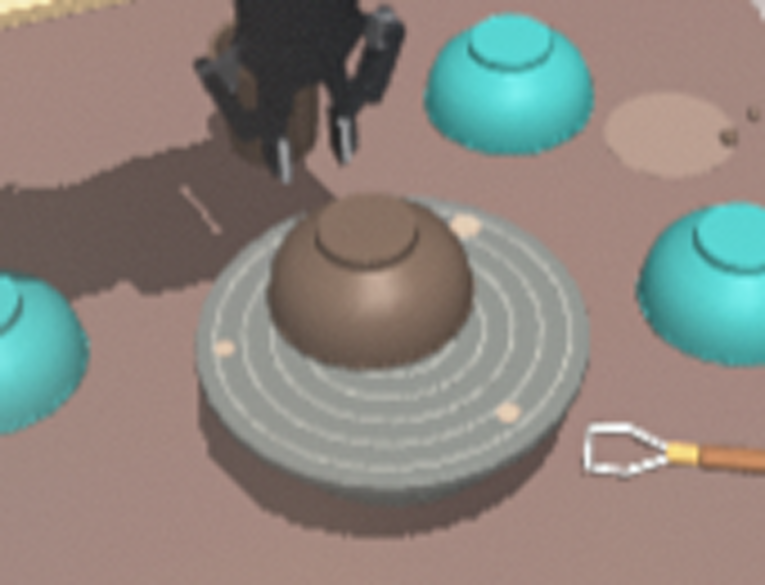

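View pics/scene4.png

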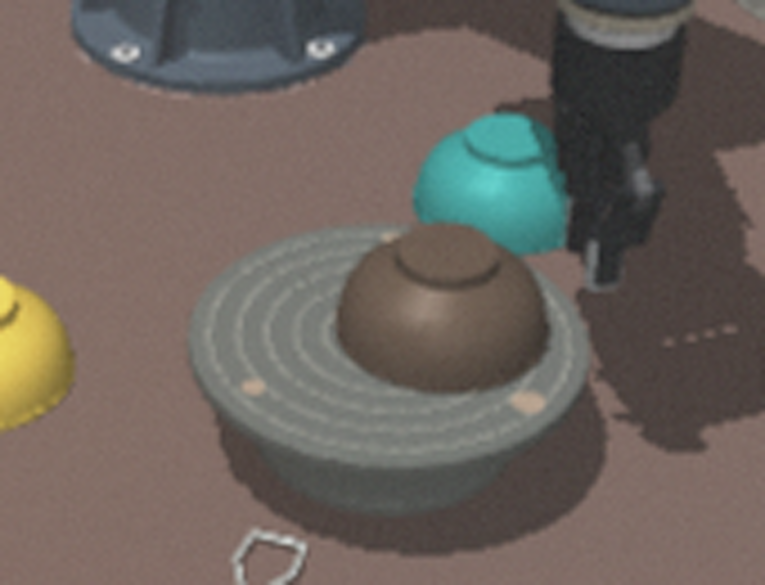

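View pics/wrist4.png

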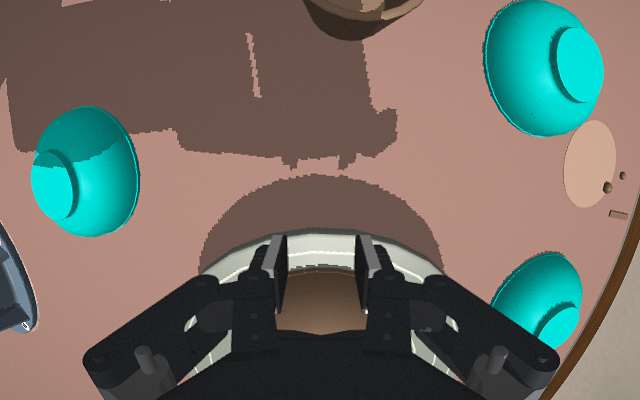

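Emit:
apply_moves --pt "0 0.003 0 0 0.4" --pt "0 0.006 0 0 0.4" --pt "0 0.009 0 0 0.4" --pt "0 0.011 0 0 0.4" --pt "0 0.011 0 0 0.4"

```text
time_s: 4.2
position: [0.5267, 0.2048, 0.08]
orientation: [-0.533, 0.534, -0.464, 0.464]
wrist_force: [-0.2, -0.2, 0.0]
opening: 0.034
```

```bash
python3 look.py 5 side scene
```

```text
4.2 [0.5267 0.2048 0.08  ] [-0.17 -0.24  0.03] 0.0339586503693439
side crop origin 219 111 x4.5
scene crop origin 250 130 x4.5
```

View pics/side5.png

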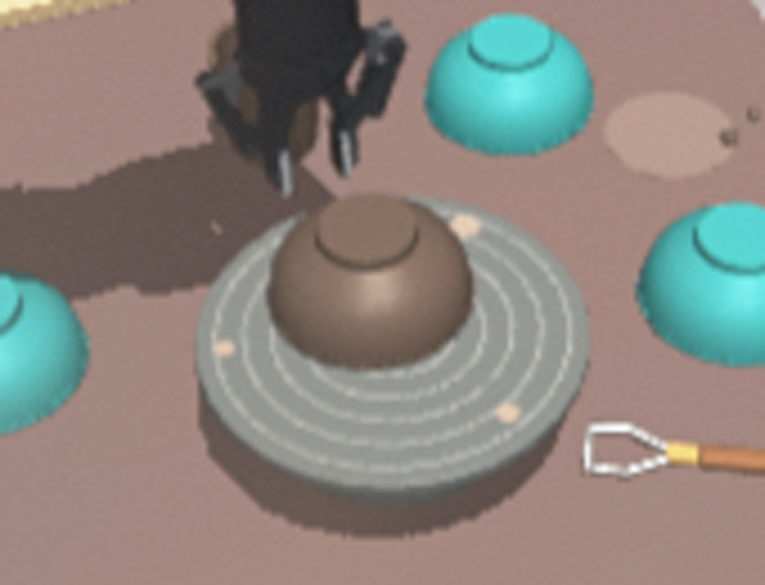

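View pics/scene5.png

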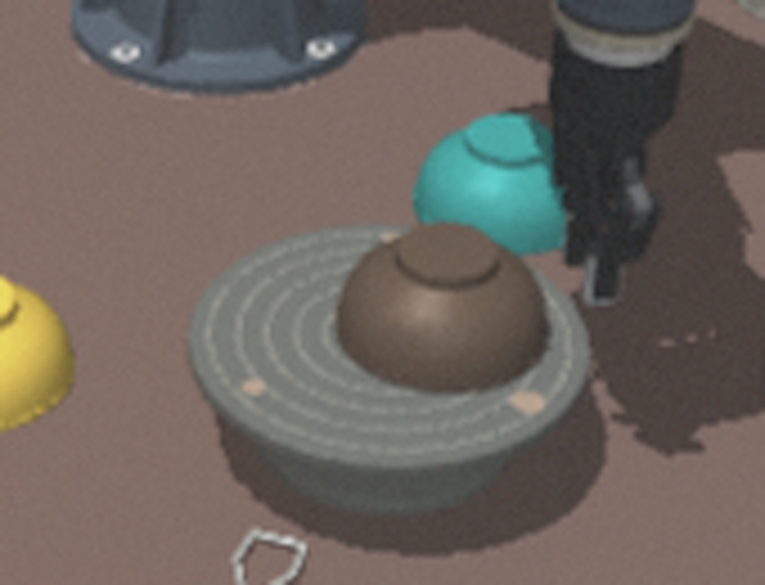

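Emit:
apply_moves --pt "0 0.002 0 0 0.4" --pt "0.003 0.003 0 0 0.4" --pt "0.007 0.003 0 0 0.4" --pt "0.011 0.003 0 0 0.4" --pt "0.013 0.003 0 0 0.4"

```text
time_s: 4.8
position: [0.5288, 0.1915, 0.0774]
orientation: [-0.534, 0.534, -0.464, 0.464]
wrist_force: [-0.5, -0.9, 0.2]
opening: 0.034
```

Emit:
apply_moves --pt "0.002 0 0 0 0.4" --pt "0.004 0 0 0 0.4" --pt "0.006 0 0 0 0.4" --pt "0.007 0 0 0 0.4" --pt "0.008 0 0 0 0.4"

```text
time_s: 5.3
position: [0.5298, 0.184, 0.0774]
orientation: [0.534, -0.534, 0.464, -0.464]
wrist_force: [0.6, 0.3, 1.2]
opening: 0.0342
```

```bash
python3 look.py 6 side wrist
```

```text
5.3 [0.5298 0.184  0.0774] [0.63 0.29 1.22] 0.03421352042616898
side crop origin 219 111 x4.5
```

View pics/wrist6.png

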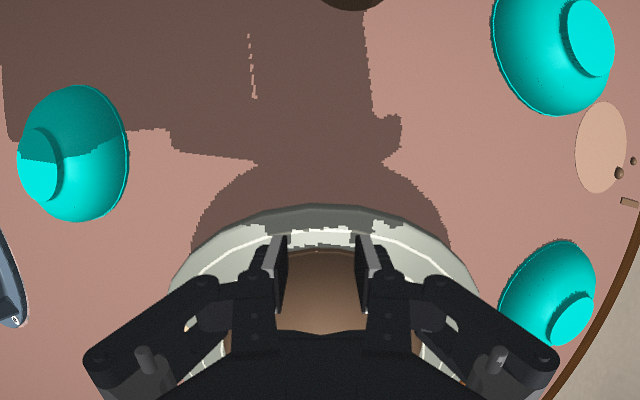

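View pics/side6.png

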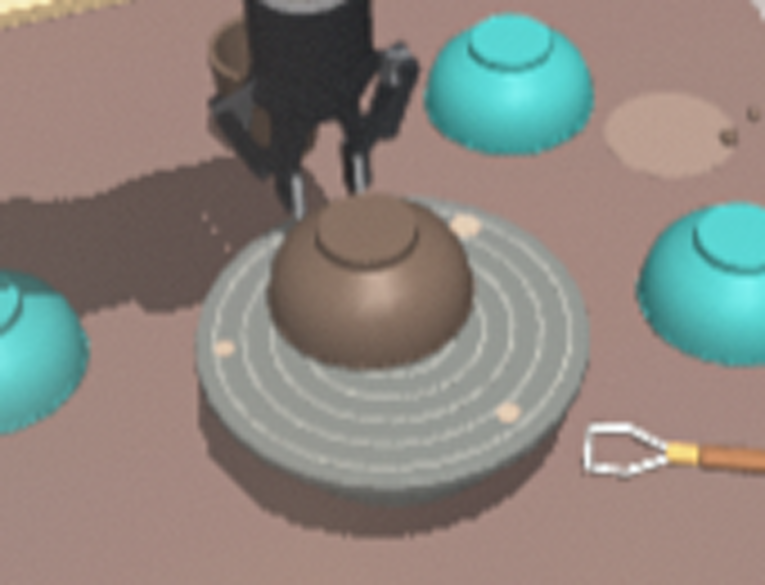

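No contact yet. I'll creep in at 10–15 mm/s and watch the force.

Emit:
apply_moves --pt "0.001 0 0 0 0.4" --pt "0.002 0 0 0 0.4" --pt "0.003 0 0 0 0.4" --pt "0.004 0 0 0 0.4" --pt "0.005 0 0 0 0.4"

```text
time_s: 5.9
position: [0.5305, 0.1792, 0.0774]
orientation: [0.534, -0.534, 0.464, -0.464]
wrist_force: [-0.4, 2.0, 0.4]
opening: 0.0341
```

Emit:
apply_moves --pt "0.001 0 0 0 0.4" --pt "0.002 0 0 0 0.4" --pt "0.003 0 0 0 0.4" --pt "0.004 0 0 0 0.4" --pt "0.005 0 0 0 0.4"

```text
time_s: 6.4
position: [0.5312, 0.1741, 0.0774]
orientation: [0.534, -0.534, 0.464, -0.464]
wrist_force: [0.0, 2.2, -0.7]
opening: 0.034
```

```bash
cat > meas.py <<'E'
import sys,pickle
from h import *
tag=sys.argv[1]
for n in sys.argv[2:]:
    d=pickle.load(open(f"{n}{tag}.pkl","rb"));g=[.545,.09]
    for _ in range(4): q=rimfit(d,g);g=q[0]
    c=rings(d,0,[.546,.077]);print(n,"rim",q[0].round(4),round(q[1],5),q[2],"wheel",c[0].round(4),c[1],"off mm",((q[0]-c[0])*1000).round(1))
E
python3 look.py 7 side scene; python3 meas.py 7 side scene
```

```text
6.4 [0.5312 0.1741 0.0774] [ 0.03  2.23 -0.73] 0.03400895946549912
side crop origin 219 111 x4.5
scene crop origin 250 130 x4.5
side rim [0.5423 0.1008] 0.00035 41 wheel [0.5459 0.0752] 235 off mm [-3.5 25.5]
scene rim [0.5445 0.1039] 0.00056 41 wheel [0.5496 0.0799] 46 off mm [-5.1 24. ]
```

Contact is at about 2 N, and the bowl moved 7 mm along the intended line. Continuing.

Emit:
apply_moves --pt "0.0015 0 0 0 0.4" --pt "0.003 0 0 0 0.4" --pt "0.0045 0 0 0 0.4" --pt "0.006 0 0 0 0.4" --pt "0.0075 0 0 0 0.4"

```text
time_s: 7.0
position: [0.5323, 0.1666, 0.0774]
orientation: [-0.534, 0.534, -0.464, 0.464]
wrist_force: [-0.7, 2.6, -0.3]
opening: 0.0337
```

Emit:
apply_moves --pt "0.0015 0 0 0 0.4" --pt "0.003 0 0 0 0.4" --pt "0.0045 0 0 0 0.4" --pt "0.006 0 0 0 0.4" --pt "0.0075 0 0 0 0.4"

```text
time_s: 7.5
position: [0.5333, 0.1592, 0.0774]
orientation: [-0.534, 0.534, -0.464, 0.464]
wrist_force: [-0.9, 3.0, -0.0]
opening: 0.0343
```

```bash
python3 look.py 8 side scene; python3 meas.py 8 side scene
```

```text
7.5 [0.5333 0.1592 0.0774] [-0.92  3.03 -0.03] 0.03431469651648014
side crop origin 219 111 x4.5
scene crop origin 250 130 x4.5
side rim [0.545  0.0857] 0.00026 41 wheel [0.5458 0.0753] 209 off mm [-0.8 10.5]
scene rim [0.547  0.0894] 0.00049 41 wheel [0.5508 0.0792] 42 off mm [-3.8 10.1]
```

View pics/side8.png

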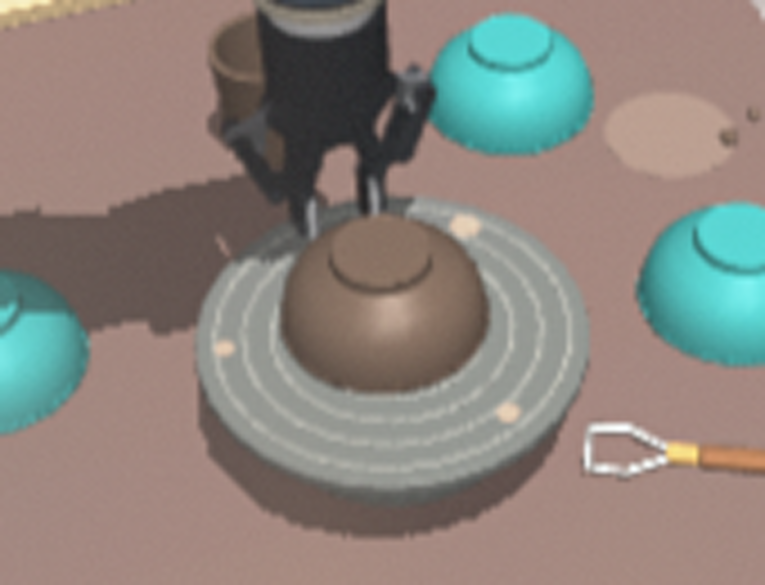

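The bowl slides evenly with the pads and about 10 mm remains. I'll finish slowly.

Emit:
apply_moves --pt "0.0012 0 0 0 0.4" --pt "0.0024 0 0 0 0.4" --pt "0.0036 0 0 0 0.4" --pt "0.0048 0 0 0 0.4" --pt "0.006 0 0 0 0.4"

```text
time_s: 8.1
position: [0.5341, 0.1533, 0.0774]
orientation: [-0.534, 0.534, -0.464, 0.464]
wrist_force: [-0.8, 2.5, 0.2]
opening: 0.034
```

Emit:
apply_moves --pt "0.0012 0 0 0 0.4" --pt "0.0022 0 0 0 0.4" --pt "0.0032 0 0 0 0.4" --pt "0.0038 0 0 0 0.4" --pt "0.004 0 0 0 0.4"

```text
time_s: 8.6
position: [0.5347, 0.1494, 0.0774]
orientation: [-0.534, 0.534, -0.464, 0.464]
wrist_force: [-0.7, 2.7, 0.5]
opening: 0.0343
```

```bash
python3 look.py 9 side scene; python3 meas.py 9 side scene
```

```text
8.6 [0.5347 0.1494 0.0774] [-0.7   2.71  0.5 ] 0.034318804283114526
side crop origin 219 111 x4.5
scene crop origin 250 130 x4.5
side rim [0.5456 0.0762] 0.00029 41 wheel [0.5459 0.0753] 214 off mm [-0.3  0.9]
scene rim [0.5483 0.0794] 0.00044 41 wheel [0.5484 0.0796] 46 off mm [-0.2 -0.2]
```

Both views now agree on centred to within about 1 mm. I'll back straight off, lift, and check with the wrist camera from the start pose.

Emit:
apply_moves --pt "-0.002 0 0 0 0.4" --pt "-0.006 0 0 0 0.4" --pt "-0.016 0 0 0 0.4" --pt "-0.031 0 0 0 0.4" --pt "-0.04 0 0 0 0.4"

```text
time_s: 9.2
position: [0.5288, 0.1907, 0.0774]
orientation: [0.534, -0.534, 0.464, -0.464]
wrist_force: [0.4, -0.2, -0.0]
opening: 0.034
```

Emit:
apply_moves --pt "0 -0.01 0 0 0.4" --pt "0 -0.035 0 0 0.4" --pt "0 -0.07 0 0 0.4" --pt "0 -0.11 0 0 0.4" --pt "0 -0.135 0 0 0.4"

```text
time_s: 9.7
position: [0.5297, 0.1892, 0.2161]
orientation: [0.535, -0.533, 0.463, -0.465]
wrist_force: [0.4, 0.4, 0.2]
opening: 0.034
```

Emit:
apply_moves --pt "0.03 -0.01 0 0 0.4" --pt "0.07 -0.02 0 0 0.4" --pt "0.115 -0.02 0 0 0.4" --pt "0.16 -0.02 0 0 0.4" --pt "0.2 -0.02 0 0 0.4"

```text
time_s: 10.2
position: [0.5569, -0.0111, 0.2334]
orientation: [0.534, -0.534, 0.464, -0.464]
wrist_force: [1.4, -0.1, -0.2]
opening: 0.0339
```

Emit:
apply_moves --pt "0.02 0 0 0 0.4" --pt "0.03 0 0 0 0.4" --pt "0.03 0 0 0 0.4" --pt "0.03 0 0 0 0.4" --pt "0.03 0 0 0 0.4"

```text
time_s: 10.7
position: [0.561, -0.0376, 0.2325]
orientation: [0.534, -0.534, 0.464, -0.464]
wrist_force: [0.3, -0.5, 0.1]
opening: 0.0338
```

```bash
python3 look.py 10 side scene wrist; python3 meas.py 10 side scene; python3 - <<'E'
import pickle
from h import *
d=pickle.load(open("wrist10.pkl","rb"))
print(rings(d,1,[.545,.077]),proj(d,[[.545,.077,.135]],1))
E
```

```text
10.7 [ 0.561  -0.0376  0.2325] [ 0.26 -0.49  0.14] 0.033792222464326394
side crop origin 219 111 x4.5
scene crop origin 250 130 x4.5
side rim [0.545  0.0772] 0.00021 41 wheel [0.5456 0.0751] 212 off mm [-0.5  2.1]
scene rim [0.5476 0.081 ] 0.00069 41 wheel [0.5494 0.0796] 34 off mm [-1.8  1.4]
(array([0.54510142, 0.07748767]), np.int64(2496), np.float64(0.0007240516445907149)) [[322.20233946  52.90521006]]
```

View pics/wrist10.png

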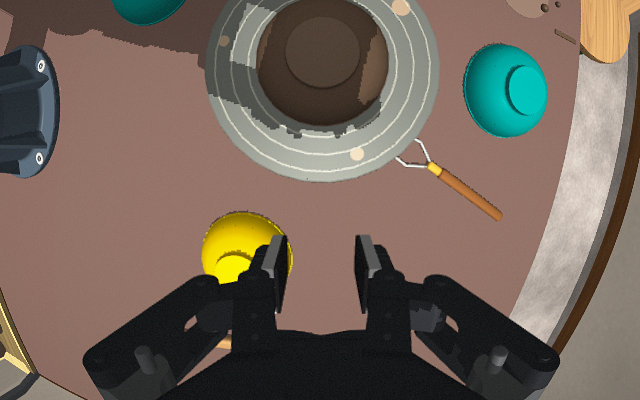

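View pics/side10.png

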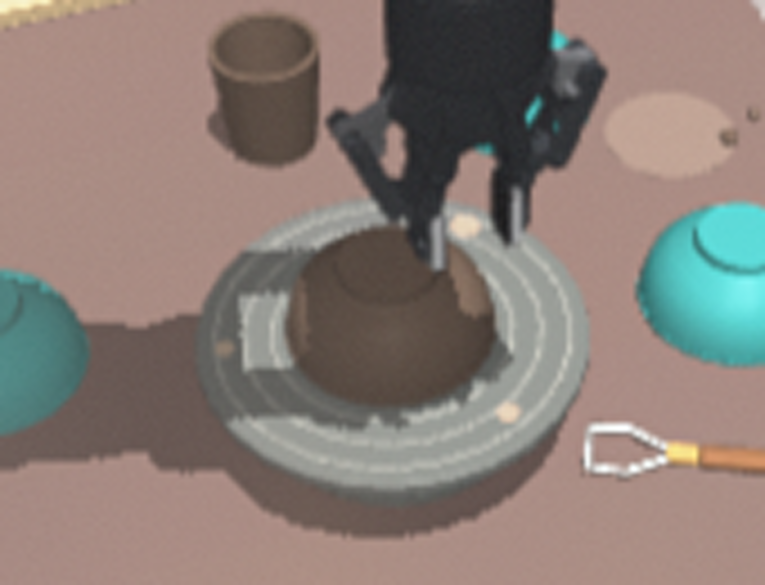

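The foot shows at about (322,51) in the wrist view, against an expected (322.2,52.9) if perfectly centred. I'll fit it precisely.

```bash
python3 - <<'E'
import pickle
from h import *
d=pickle.load(open("wrist10.pkl","rb"))
g=cv2.cvtColor(cv2.bilateralFilter(d["frame"],7,25,5),cv2.COLOR_RGB2GRAY)
a=g[5:105,270:375].astype(float);a=np.clip((a-35)*4,0,255).astype(np.uint8)
cv2.imwrite("pics/w10z.png",cv2.resize(a,None,fx=5.5,fy=5.5,interpolation=cv2.INTER_CUBIC))
E
```

```text
(no output)
```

View pics/w10z.png

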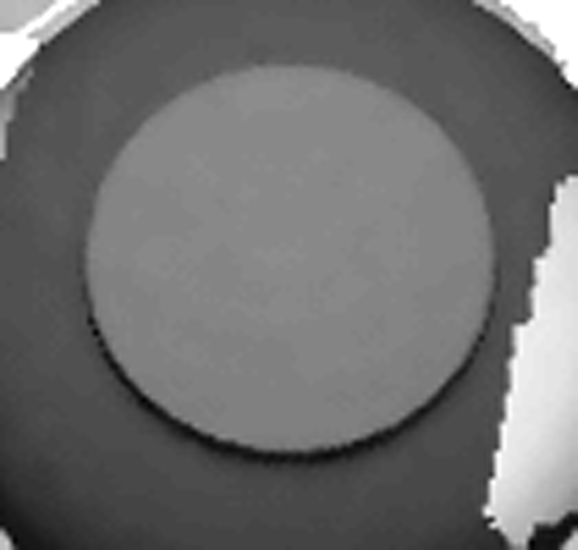

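```bash
python3 - <<'E'
import pickle
from h import *
d=pickle.load(open("wrist10.pkl","rb"))
z=np.array([[86,257],[494,257],[290,65],[290,450],[140,130],[440,130],[145,398],[440,395]])
uv=(z+.5)/5.5-.5+[270,5]
P=cast(d,uv,.135,1)
print(circ(P),circ(P,.031)); c=circ(P,.031)[0][:2]; print("off mm",(c-rings(d,1,[.545,.077])[0])*1e3)
E
```

```text
(array([0.54492881, 0.07854713, 0.0301564 ]), np.float64(0.00026151593597942296)) (array([0.54494008, 0.07850919, 0.031     ]), np.float64(0.00026363980842201615))
off mm [-0.16133675  1.02151543]
```

```bash
python3 - <<'E'
from station import sensors,job
import numpy as np
s=sensors.read_state();print(s["time_s"],s["wrist_force"],abs(s["qd"]).max());print(job.close_job())
E
```

```text
10.85 [ 0.15392014 -0.4956413  -0.58402397] 0.006454497123421955
the job is handed in; nothing more can be done
None
```

The bowl is centred on the wheel to about 1 mm by the last wrist-camera check, and I handed the job in at 10.85 s.

- **How I moved it:** I set the half-open fingers low against the bowl's wall, on the line from the wheel's axis through the bowl. I then pushed it about 33 mm toward the axis at 10–15 mm/s. The wrist force read at most about 3.2 N at the end of each move, against the 12 N that marks the clay. After that I backed straight off and lifted clear.
- **Centring checks:** The starting offset was about (−4.7, +33) mm in x and y. The three views after the gripper left differ slightly:

| View | Final offset (x, y), mm |
|---|---|
| Wrist | (−0.2, +1.0) |
| Side | (−0.5, +2.1) |
| Scene | (−1.8, +1.4) |

  The side and scene values are less certain because the bowl was in the arm's shadow in those pictures. Even so, all three are within the half centimetre.
- **Other checks:** The bowl looks flat on the wheel. I did not touch the cup, paddle or trimming tool. The robot was touching nothing at hand-in.
- **A disagreement:** With the fingers open or half open, their tips sat about 20–30 mm higher than the tool data imply, so I set the working height from the camera images.

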